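Clamp a glued-up block with a one-hand bar clamp

TASK

Set the striped glued-up wooden block flat in the bench bar clamp, between the sprung pad and the fixed end jaw, with its stripes crosswise so that the clamp presses the layers together, and let go of it. Then squeeze and release the clamp's trigger against its handle, again and again, until the block is held against the end jaw and the pad's sprung stem is pushed about half way in (never all the way, that crushes the glue joint); move the jaw with the trigger only, not by pushing it. Finish still holding the trigger squeezed, and leave the other things on the bench where they are.

Things in the scene. Friction and masses are not known exactly. Their poses are not given: they have to be found in the camera images.
- block_mid (a point): Glued-up block of five alternating light and darker wood layers, 54 x 40 x 45 mm (x, y, z), 0.07 kg, loose on the bench. This point is its centre, 22.5 mm above its underside. Its x axis (54 mm) runs through the layers: the direction to clamp. Take it across its 40 mm sides (y axis). Either end may face the end jaw.
- cradle (a point): Bench bar clamp: head with upright handle and trigger, then a pad on a sprung stem, a flat steel bed, a fixed end jaw. This point is on the end jaw's cork face, mid-width, level with the bed's top (30 mm above the bench). x points along the bar from the head into the end jaw, the way the pad advances; z up. Bed 56 mm wide, running from here towards -x; end jaw 51 mm above it, 48 mm wide.
- clamp (a joint): Float of the whole clamp (head, bed, both jaws, all points given) on its base plate, along its bar, -0.02 to 0.02 m; friction about 1 N, weakly centred. So handle and trigger centre themselves in a closing gripper.
- pad_face (a point): Centre of the front face of the moving pad (40 mm wide, 36 mm high, 22.5 mm above the bed), same axes as cradle. At the start it is 80 to 104 mm from the end jaw's face. It must not be pushed by the robot.
- grip_point (a point): Midway between the outer sides of handle and released trigger, 140 mm above the bench; axes as cradle. Handle: fixed upright post, 19 mm thick, centre 20.5 mm to -x, top at 170 mm. Trigger: rod 16 mm thick, centre 22 mm to +x, top at 164 mm. Over both 60 mm released, 39 mm fully squeezed. Squeeze from above, closing along x. Head's top is at 86 mm.
- trigger (a joint): Trigger angle, 0 released to 0.30 rad fully squeezed; 0.014 rad per mm of squeeze. A spring (4 to 6 N) opens it. Through a ratchet with 7 mm teeth it drives the jaw 0.055 m per rad, after up to 7 mm of idle travel: a full squeeze advances about 14 mm. On release the jaw stays (if loaded, it settles back up to 7 mm to a tooth). Against the loaded pad it takes 14 to 19 N at the fingers.
- jaw (a joint): Advance of the jaw bar that carries the pad, 0 to 0.075 m; starts at 0 to 0.024 m. It has a friction of about 3 N.
- pad (a joint): How far the pad's sprung stem is pushed into the jaw bar: 0 free, 0.016 m fully in (bottomed). Spring about 1 N per mm. A block lying loose on the bed is first slid along by the pad, with no visible push on the stem, until it meets the end jaw.
- glue_bottle_mid (a point): White squeeze bottle of glue with a pointed nozzle cap, 36 x 37 x 114 mm, standing upright; this point is at its middle. A bystander: leave it alone.
- beeswax_mid (a point): Small yellowish grooved block of beeswax, 34 x 52 x 19 mm, lying flat; this point is at its middle. A bystander: leave it alone.
- dowel_handle_mid (a point): Plain round wooden handle lying flat, 18 mm thick, 94 mm long; this point is at its middle. A bystander: leave it alone.
- mallet_mid (a point): Rawhide mallet with wooden handle lying flat, 72 x 204 x 46 mm; this point is near the middle of its handle and head line. A bystander: leave it alone.
Things that resemble listed ones, but are neither listed nor needed, are in the scene too. Leave any black or purple look-alike of the part that bears block_mid alone.

How it is judged (in metres and radians):
On the way, in this order (a step that is already met when the one before it is completed fails the run):
1. the block stands flat on the clamp's bed between pad and end jaw, layers crosswise, and is let go of (x of block_mid in the frame of cradle between -0.075 and -0.022 m and y of block_mid in the frame of cradle between -0.015 and 0.015 m and z of block_mid in the frame of cradle between 0.018 and 0.027 m and angle between block_mid's own z axis and vertical below 0.1 rad and angle between the x axis of block_mid and the x axis of cradle, either way round below 0.3 rad and contact force between the fingers and block below 0.1 N), for 0.2 s.
2. by squeezing the trigger the pad is brought to bear on the block (value of joint pad above 0.004 m and contact force between pad and block above 3 N and contact force between the fingers and trigger above 1 N), for 0.2 s.
At the end, for the whole second after the job is handed in: Block flat on the bed between pad and end jaw (within 5 mm of the end jaw, 15 mm of mid-width, layers crosswise to 0.12 rad), fingers off it; stem pushed in 4 to 13 mm, pad pressing over 3 N; fingers still hold the trigger squeezed (over 0.03 rad, over 1 N); all at rest (all of step 2 and x of block_mid in the frame of cradle between -0.032 and -0.022 m and y of block_mid in the frame of cradle between -0.015 and 0.015 m and z of block_mid in the frame of cradle between 0.018 and 0.027 m and angle between block_mid's own z axis and vertical below 0.1 rad and angle between the x axis of block_mid and the x axis of cradle, either way round below 0.12 rad and contact force between the fingers and block below 0.1 N and value of joint pad below 0.013 m and value of joint trigger above 0.03 rad and linear speed of block below 0.02 m/s); the arm keeps its last pose, push and grip.
It fails at once if the pad's stem is pushed all the way in (the block is crushed) (value of joint pad above 0.0148 m).
It fails at once if the robot pushes the jaw or its pad directly (contact force between any of the fingers, the arm and jaw above 4 N).
It fails at once if one of the other things on the bench is disturbed (distance of any of glue_bottle_mid, beeswax_mid, dowel_handle_mid, mallet_mid from where it was at the start of the episode above 0.03 m).
It also fails if it takes over 51 s, if anything falls off the work surface, if the arm or the gripper's body presses on something with over 40 N, if the wrist force passes 120 N, or if a joint passes its speed limit or range.

ROBOT

A 7-joint arm with a two-finger parallel gripper is mounted at the origin on the work surface; the furniture and walls round the work are solid. World frame = base frame: x ahead of the robot, y to its left, z up, the work surface at z = 0. Lengths are in mm, angles in rad, forces in N, time in s.
With the tool pointing down it reaches from about 400 to 850 mm from the base axis. Payload 6.9 kg.
Tool frame: the origin (TCP) lies midway between the tips of the shut fingers; the grasp point (between the pads) lies 19 mm behind it; z points along the fingers, y is the line along which they close (so a half turn about z gives the same grasp; the last joint's range is limited). The gripper opens to 85 mm and grips with 20 to 120 N. Pads are 22 mm wide; open, the fingers measure 114 mm over their backs; the gripper's body (76 mm by 85 mm) begins 54 mm behind the grasp point. The pads swing forward as they close: fully open they stand 13 mm farther back than shut.
Start: joints at [-1.036, 0.507, -0.238, 1.5, 0.126, 1.149, -0.155], TCP at [259.879, 568.396, 231.275] pointing down, gripper open.
Joint ranges: [-3.08, 3.08], [-0.24, 2.05], [-1.43, 1.35], [0, 2.5], [-1.52, 4.66], [0.17, 1.96], [-2.89, 2.89]. Speed limits (rad/s): [2.39, 2.39, 3.14, 3.14, 3.14, 3.14, 3.14].

INTERFACE

Orientations are given as [roll, pitch, yaw] about the fixed x, y, z axes, in that order (R = Rz(yaw) Ry(pitch) Rx(roll)).
In Python, from station import bot gives the robot as it stands.
- The arm moves only by the tool apply_moves, never from a script. Its argument "series" is one flat list of numbers, 6 for each row, row after row: the shift along the world's x, y, z in m, then the turn, a rotation vector about the world's x, y, z in units of 6 degrees (1.0 is 6 degrees). In form: [x, y, z, ax, ay, az, x, y, z, ax, ay, az, ...]. A call has 1 to 10 rows; each row shifts and turns the commanded pose from where the row before left it; what a row does not reach is not made up. A row lasts 1/8 s, in which the tool goes at most 62.5 mm and 10.7 degrees, less where a joint would pass 70% of its speed; a pose out of reach is approached as far as the arm can. A call is refused whole if a number of a shift passes 0.0625 or a number of a turn 1, either way. A call with a gripper value outside its range is refused whole. "gripper" is the closure, from 0 (fully open) to 1 (shut), set as the call begins (left out, the last holds). The fingers move at their own pace and stop on an object; "newtons" is the grip in N (left out, the last holds). Time passes only in rows, so rows that do not move let the fingers close. It gives the time, the measured TCP pose, the force, the opening and the grip force at its end, in the units of the state.
- bot.read_state(): the state, without advancing time (a new reading comes with each control period).
- bot.capture(name): name is "side" or "top" or "wrist"; returns a dict with "image" (384x512x3 uint8, blue, green, red), "fovy" (degrees; the focal length in pixels is half the picture's height over the tangent of half this angle, whatever the lens; pixels are square), "cx", "cy" (the principal point, pixels), "rvec" (rotation vector, rad) and "tvec" (3), from world to camera coordinates, as OpenCV has them. Camera axes: x right, y down, z forward; pixel columns grow to the right and rows downward; lengths in mm; the calibration is good to about 2 mm. The wrist camera is an equidistant fisheye: a pixel r from the principal point sees the ray r / f radians off the axis. A picture is of the moment at which its call begins. There is no depth.
- bot.hand_in(): hands the job in; it is judged then, once.
The state is a dict: "t": time; "q": joint angles; "qd": joint speeds; "tau": joint torques, N m; "tool_pos": TCP position; "orientation": TCP orientation; "contact_force": force on the tool from outside, world axes, zero at the start; "ft_torque": the same for the moment, N m; "width": finger opening in mm; "finger_force": force on a finger pad.
Only numpy, scipy, OpenCV 4.12 (cv2) and the standard library are available. Lean on these libraries where they do the work, as an engineer would, in place of code of your own. Each camera call takes 0.05 s, during which the arm holds its last target. There are 200 camera calls.

## Working session

There is one attempt and no reset: what is moved stays moved. The work goes in short steps, Python scripts to look and compute and a tool call to move; the robot and the scene stay as the last step left them, time stands still between calls to the robot, and variables do not carry over. Pictures are saved under pics/ and viewed, at most 10 in all, crops included, and the job is handed in when it is done.

Besides the shell and the picture viewer there is one more tool, called after "Call:" by a JSON object that holds its "name" and its "arguments", one argument or row to a line. apply_moves: Moves the arm, as the interface text tells. Its arguments: {"type":"object","properties":{"series":{"type":"array"},"gripper":{"type":"number"},"newtons":{"type":"number"}},"required":["series"]}

```bash
ls; mkdir -p pics; cat > h.py <<'E'
import numpy as np,cv2,pickle
from station import bot
def cap(n,name):
    c=bot.capture(n); cv2.imwrite(f'pics/{name}.png',c['image']); pickle.dump(c,open(f'pics/{name}.pkl','wb')); return c
def load(name): return pickle.load(open(f'pics/{name}.pkl','rb'))
def ray(c,u,v,fish=False):
    R=cv2.Rodrigues(np.array(c['rvec'],float))[0]; t=np.array(c['tvec'],float).ravel()
    f=c['image'].shape[0]/2/np.tan(np.radians(c['fovy'])/2)
    x=np.array([u-c['cx'],v-c['cy']])
    if fish:
        r=np.linalg.norm(x)+1e-9; th=r/f; d=np.r_[x/r*np.sin(th),np.cos(th)]
    else: d=np.r_[x/f,1]
    return -R.T@t, R.T@d
def onz(c,u,v,z,fish=False):
    o,d=ray(c,u,v,fish); return o+d*(z-o[2])/d[2]
def proj(c,P):
    R=cv2.Rodrigues(np.array(c['rvec'],float))[0]; t=np.array(c['tvec'],float).ravel()
    f=c['image'].shape[0]/2/np.tan(np.radians(c['fovy'])/2); p=R@np.array(P,float)+t
    return np.array([c['cx'],c['cy']])+f*p[:2]/p[2]
E
python3 - <<'E'
from h import *
a=cap('top','top0');b=cap('side','side0')
im=np.vstack([a['image'],b['image']]); 
for c in(a,b):print(c['fovy'],c['cx'],c['cy'],ray(c,256,192))
for n,c in(('top0b',a),('side0b',b)): cv2.imwrite(f'pics/{n}.png',cv2.resize(c['image'],(800,600),interpolation=cv2.INTER_CUBIC))
print(bot.read_state())
E
```

```text
pics
52.844188978323366 255.6925532799278 194.691140280272 (array([ 342.78727551,  -78.18805077, 1154.54066651]), array([ 0.12810323,  0.00446715, -0.99177555]))
56.24708628154379 250.959965949715 190.84702542208097 (array([  11.53166941, -790.2689869 ,  533.6632147 ]), array([ 0.48739284,  0.75179589, -0.44436281]))
{'t': 0.1, 'q': array([-1.03652055,  0.50829923, -0.23749899,  1.50100038,  0.12571512,
        1.14891472, -0.15480669]), 'qd': array([ 5.90454059e-04, -6.93539664e-04,  6.13477826e-05, -3.47076706e-03,
       -1.20972437e-03, -7.31049972e-04, -2.24621516e-04]), 'tau': array([-4.56063062e-03, -6.21832967e+01, -2.19454475e+00, -2.50199658e+01,
        1.25547149e-02,  7.82124116e-03,  1.69353140e-06]), 'tool_pos': array([259.75387718, 567.98305785, 230.49845885]), 'orientation': array([-3.13995998e+00,  5.26388776e-05,  2.71279604e+00]), 'contact_force': array([-0.5509359 ,  0.75912104, -0.02252983]), 'ft_torque': array([-0.02169391, -0.06484023,  0.06543265]), 'finger_force': 0.0, 'width': 85.22450974279757}
```

View pics/top0b.png

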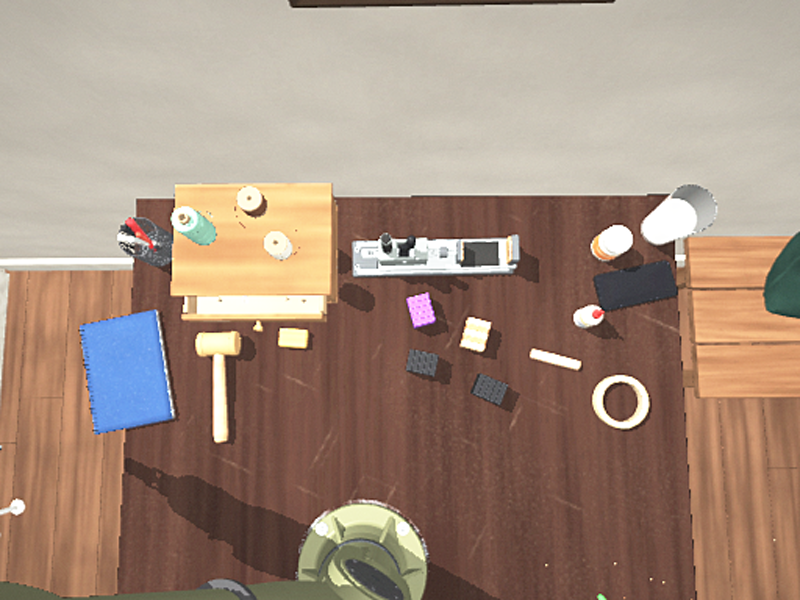

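View pics/side0b.png

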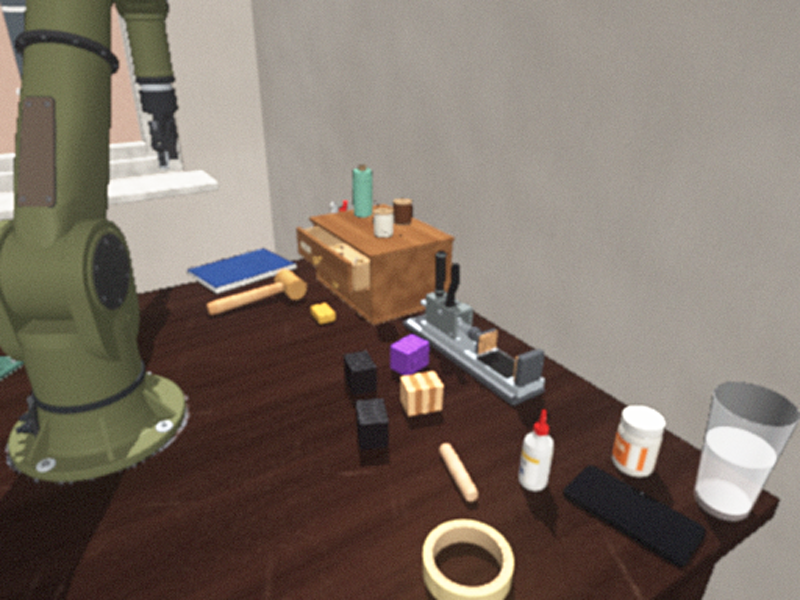

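The top view shows the clamp at (355–520, 255) with its head to the left and end jaw to the right. The striped block is at (476,334), with purple and black decoys at (421,310), (422,362) and (490,389). I'll zoom in next.

```bash
python3 - <<'E'
from h import *
a=load('top0');b=load('side0')
A=cv2.resize(a['image'][145:240,220:340],None,fx=5,fy=5,interpolation=cv2.INTER_CUBIC)
cv2.imwrite('pics/cropA.png',A)
print(A.shape)
E
```

```text
(475, 600, 3)
```

View pics/cropA.png

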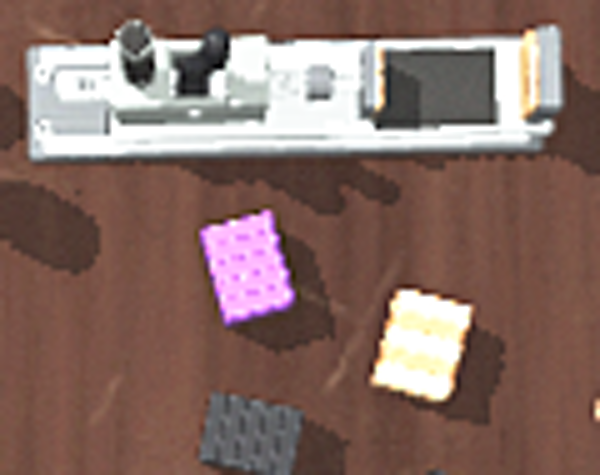

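```bash
python3 - <<'E'
from h import *
a=load('top0');b=load('side0');np.set_printoptions(precision=1,suppress=True)
p=lambda x,y,z:onz(a,220+(x+.5)/5-.5,145+(y+.5)/5-.5,z)
C=[p(x,y,45) for x,y in((397,290),(473,303),(447,402),(372,385))]
# refine w/ mask
m=(a['image'].min(2)>110).astype(np.uint8); m[:200]=0;m[230:]=0;m[:,:290]=0;m[:,320:]=0
print(m.sum()); r=cv2.minAreaRect(cv2.findNonZero(m)); print(r)
bx=cv2.boxPoints(r); Q=[onz(a,u,v,45) for u,v in bx]
for X in (C,Q):
  X=np.array(X);print(X,X.mean(0));
  for i in range(4): d=X[(i+1)%4]-X[i]; print(np.hypot(*d[:2]),np.degrees(np.arctan2(d[1],d[0])))
print('jaw',p(526,30,81),p(526,115,81),'pad',p(384,47,70),p(384,106,70),'handle',p(135,38,170),'trig',p(213,45,164))
print('bed dark', p(384,127,30),p(495,127,30),p(495,50,30),'base',p(30,160,0),p(540,150,0))
for P in ((p(526,72,81)),p(135,38,170),p(213,45,164),np.r_[np.mean(Q,0)]): print(proj(b,P)*800/512)
E
```

```text
310
((304.0000305175781, 213.50001525878906), (15.97508430480957, 19.90443992614746), 14.931418418884277)
[[ 454.6 -197.    45. ]
 [ 446.9 -240.7   45. ]
 [ 390.1 -224.5   45. ]
 [ 400.  -181.7   45. ]] [ 422.9 -211.    45. ]
44.3039387331183 -100.06871173339292
59.09541967136397 164.12001579203573
43.89811664204274 76.93108572756454
56.7629099564062 -15.646856324224895
[[ 401.5 -181.    45. ]
 [ 456.9 -196.6   45. ]
 [ 444.7 -240.9   45. ]
 [ 389.6 -224.9   45. ]] [ 423.2 -210.8   45. ]
57.530778042642275 -15.826594440567474
45.84731667592037 -105.35239221560036
57.446170911819664 163.9020219992413
45.576020679999 74.75760893975846
jaw [ 598.8 -269.    81. ] [ 549.8 -267.7   81. ] pad [ 592.  -189.4   70. ] [ 557.6 -188.9   70. ] handle [574.5 -49.8 170. ] trig [571.9 -90.4 164. ]
bed dark [ 552.9 -192.7   30. ] [ 552.6 -258.2   30. ] [ 598.9 -259.3   30. ] base [539.4  18.9   0. ] [ 543.9 -289.9    0. ]
[521.8 349.9]
[439.9 251.5]
[452.6 262.5]
[419.  380.7]
```

The block centre is at (423,-211) with its x axis at 164°. The clamp axis points along world -y at x=574, with the jaw face at y≈-268 and the pad at y≈-189. I'll go over in an arc.

Call:
{"name": "apply_moves", "arguments": {
  "series": [0.024, -0.0476, 0.02, 0, 0, 0.3, 0.024, -0.0476, 0.02, 0, 0, 0.3, 0.024, -0.0476, 0.02, 0, 0, 0.3, 0.024, -0.0476, 0.02, 0, 0, 0.3, 0.024, -0.0476, 0.02, 0, 0, 0.3, 0.02, -0.046, 0, 0, 0, 0, 0.02, -0.046, 0, 0, 0, 0, 0.02, -0.046, 0, 0, 0, 0, 0.02, -0.046, 0, 0, 0, 0, 0.02, -0.046, 0, 0, 0, 0],
  "gripper": 0,
  "newtons": 30
}}

```text
t: 1.35
tool_pos: [480.1, 98.8, 331.1]
orientation: [-3.141, -0.0, 2.87]
contact_force: [0.3, -0.0, 0.1]
width: 85.2
finger_force: 0.0
```

Call:
{"name": "apply_moves", "arguments": {
  "series": [0, -0.05, -0.0125, 0, 0, 0, 0, -0.05, -0.0125, 0, 0, 0, 0, -0.05, -0.0125, 0, 0, 0, 0, -0.05, -0.0125, 0, 0, 0, -0.019, -0.037, -0.0167, 0, 0, 0, -0.019, -0.037, -0.0167, 0, 0, 0, -0.019, -0.037, -0.0167, 0, 0, 0, 0, 0, 0, 0, 0, 0]
}}

```text
t: 2.35
tool_pos: [420.2, -213.2, 229.9]
orientation: [-3.141, -0.003, 2.864]
contact_force: [0.1, 0.4, 0.9]
width: 84.9
finger_force: 0.0
```

```bash
python3 - <<'E'
from h import *
c=cap('wrist','w1'); s=bot.read_state(); print(s['tool_pos'],s['orientation'],c['fovy'],ray(c,256,192,True)); 
cv2.imwrite('pics/w1b.png',cv2.resize(c['image'],(800,600),interpolation=cv2.INTER_CUBIC))
E
```

```text
[ 421.82022216 -211.44720916  230.60450857] [ 3.14153074e+00 -1.66340811e-03  2.86666366e+00] 65.70646984690485 (array([ 341.67022122, -190.89731159,  372.04107385]), array([ 0.30399821, -0.06794029, -0.95024692]))
```

View pics/w1b.png

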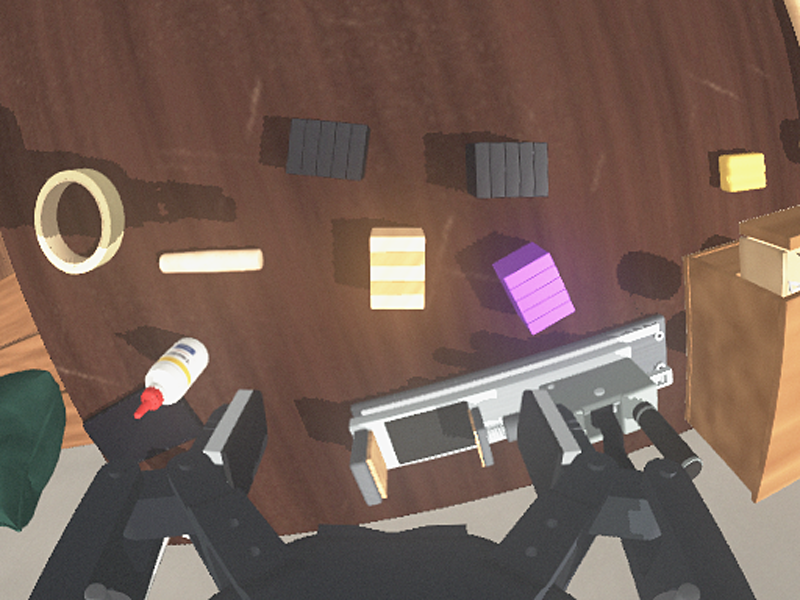

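The block at (398,272) is square to the gripper, with the clamp behind it. I'll use this view to refine both.

```bash
python3 - <<'E'
from h import *
np.set_printoptions(precision=1,suppress=True)
c=load('w1'); p=lambda x,y,z:onz(c,x*.64,y*.64,z,True)
C=np.array([p(*q,45) for q in((371,237),(425,237),(425,309),(370,309))]);print(C,C.mean(0))
d=C[1]-C[0];print(np.linalg.norm(d),np.degrees(np.arctan2(d[1],d[0])));d=C[2]-C[1];print(np.linalg.norm(d),np.degrees(np.arctan2(d[1],d[0])))
# bed-level dark recess corners + base near edge
for q,z in(((384,436),30),((468,402),30),((480,462),30),((397,465),30),((350,405),0),((663,318),0),((365,430),81),((386,497),81)): print(q,z,p(*q,z))
E
```

```text
[[ 395.  -221.4   45. ]
 [ 405.6 -184.3   45. ]
 [ 458.2 -198.2   45. ]
 [ 447.  -237.7   45. ]] [ 426.5 -210.4   45. ]
38.5627225294661 74.16066253031465
54.45313772694979 -14.775418083091585
(384, 436) 30 [ 569.2 -262.8   30. ]
(468, 402) 30 [ 555.8 -183.8   30. ]
(480, 462) 30 [ 624.3 -185.9   30. ]
(397, 465) 30 [ 604.4 -260.7   30. ]
(350, 405) 0 [ 546.9 -289.7    0. ]
(663, 318) 0 [548.1  23.4   0. ]
(365, 430) 81 [ 526.2 -264.2   81. ]
(386, 497) 81 [ 596.1 -268.3   81. ]
```

Call:
{"name": "apply_moves", "arguments": {
  "series": [0.004, 0.001, -0.05, 0, 0, 0, 0, 0, -0.05, 0, 0, 0, 0, 0, -0.05, 0, 0, 0, 0, 0, -0.035, 0, 0, 0, 0, 0, -0.025, 0, 0, 0, 0, 0, -0.01, 0, 0, 0, 0, 0, 0, 0, 0, 0]
}}

```text
t: 3.28
tool_pos: [427.3, -208.9, 11.1]
orientation: [3.141, -0.0, 2.871]
contact_force: [0.8, 0.2, 1.0]
width: 85.6
finger_force: 0.0
```

Call:
{"name": "apply_moves", "arguments": {
  "series": [0, 0, 0, 0, 0, 0, 0, 0, 0, 0, 0, 0, 0, 0, 0, 0, 0, 0, 0, 0, 0, 0, 0, 0, 0, 0, 0, 0, 0, 0, 0, 0, 0, 0, 0, 0],
  "gripper": 1,
  "newtons": 30
}}

```text
t: 4.03
tool_pos: [427.4, -209.9, 12.0]
orientation: [-3.141, 0.002, 2.87]
contact_force: [-0.8, 1.3, 6.6]
width: 39.6
finger_force: 30.8
```

Call:
{"name": "apply_moves", "arguments": {
  "series": [0, 0, 0.03, 0, 0, 0, 0, 0, 0.04, 0, 0, 0, 0, 0, 0.04, 0, 0, 0, 0.01, 0, 0.01, 0, 0, -0.95, 0.01, 0, 0, 0, 0, -0.95, 0.01, 0, 0, 0, 0, -0.95, 0.01, 0, 0, 0, 0, -0.95, 0.01, 0, 0, 0, 0, -0.95, 0.01, 0, 0, 0, 0, -0.95, 0.01, 0, 0, 0, 0, -0.95]
}}

```text
t: 5.28
tool_pos: [497.0, -209.5, 131.4]
orientation: [3.141, -0.0, 2.17]
contact_force: [-0.5, -0.2, -1.0]
width: 39.7
finger_force: 30.7
```

Call:
{"name": "apply_moves", "arguments": {
  "series": [0.0125, -0.003, 0, 0, 0, -0.95, 0.0125, -0.003, 0, 0, 0, -0.95, 0.0125, -0.003, 0, 0, 0, -0.95, 0.0125, -0.003, 0, 0, 0, -0.95, 0.0125, -0.003, 0, 0, 0, -0.95, 0.0125, -0.003, 0, 0, 0, -0.95, 0, 0, 0, 0, 0, 0, 0, 0, 0, 0, 0, 0]
}}

```text
t: 6.28
tool_pos: [571.2, -227.4, 131.1]
orientation: [-3.141, -0.0, 1.579]
contact_force: [-0.4, -0.5, -1.1]
width: 39.4
finger_force: 30.7
```

```bash
python3 - <<'E'
from h import *
c=cap('wrist','w2'); s=bot.read_state(); print(s['tool_pos'],s['orientation'],s['q'],s['width'])
cv2.imwrite('pics/w2b.png',cv2.resize(c['image'],(800,600),interpolation=cv2.INTER_CUBIC))
E
```

```text
[ 571.11340965 -227.46028103  131.16573642] [-3.14093918e+00 -4.04032891e-04  1.57804443e+00] [ 0.06942673  0.61860188  0.44847436  1.66874346 -0.31953974  0.92841649
  0.64616492] 40.00187565038652
```

View pics/w2b.png

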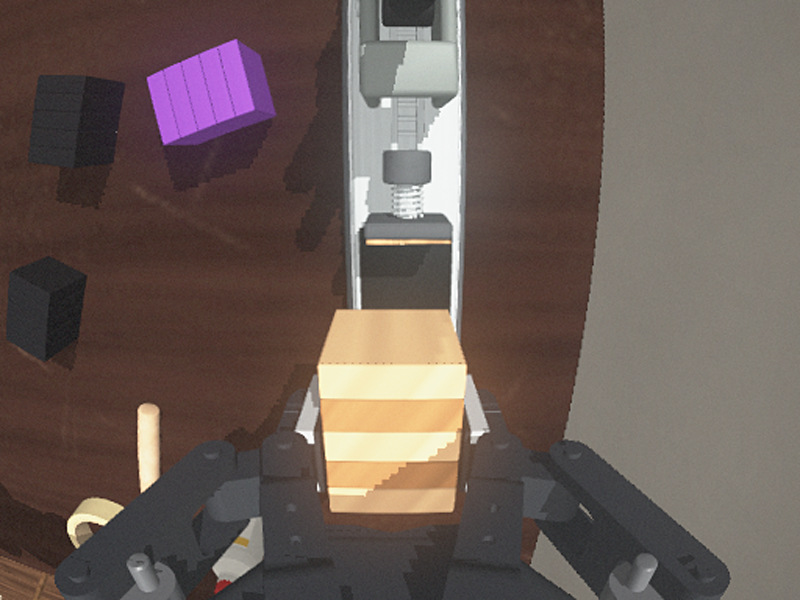

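```bash
python3 - <<'E'
from h import *
np.set_printoptions(precision=1,suppress=True)
c=load('w2'); p=lambda x,y,z:onz(c,x*.64,y*.64,z,True)
for q,z in(((366,244),70.5),((451,242),70.5),((361,300),30),((451,300),30),((320,363),164),((466,363),164),((332,511),164),((458,511),164),((338,311),119),((450,311),119)): print(q,z,p(*q,z))
E
```

```text
(366, 244) 70.5 [ 559.8 -185.9   70.5]
(451, 242) 70.5 [ 597.6 -184.6   70.5]
(361, 300) 30 [ 554.6 -225.5   30. ]
(451, 300) 30 [ 604.3 -225.1   30. ]
(320, 363) 164 [ 552.6 -198.7  164. ]
(466, 363) 164 [ 590.9 -198.4  164. ]
(332, 511) 164 [ 552.7 -252.2  164. ]
(458, 511) 164 [ 593.  -251.9  164. ]
(338, 311) 119 [ 552.4 -200.3  119. ]
(450, 311) 119 [ 592.  -199.9  119. ]
```

Call:
{"name": "apply_moves", "arguments": {
  "series": [0.005, -0.001, -0.02, 0, 0, 0, 0, 0, -0.02, 0, 0, 0, 0, 0, -0.02, 0, 0, 0, 0, 0, -0.015, 0, 0, 0, 0, 0, -0.008, 0, 0, 0, 0, 0, -0.003, 0, 0, 0, 0, 0, 0, 0, 0, 0]
}}

```text
t: 7.2
tool_pos: [577.1, -228.7, 45.4]
orientation: [3.141, 0.0, 1.577]
contact_force: [0.1, 0.3, -1.1]
width: 39.7
finger_force: 30.7
```

Call:
{"name": "apply_moves", "arguments": {
  "series": [0, 0, -0.002, 0, 0, 0, 0, 0, -0.001, 0, 0, 0, 0, 0, 0, 0, 0, 0]
}}

```text
t: 7.58
tool_pos: [577.0, -228.6, 42.3]
orientation: [3.141, -0.0, 1.577]
contact_force: [0.9, -0.2, -0.4]
width: 39.3
finger_force: 30.7
```

Call:
{"name": "apply_moves", "arguments": {
  "series": [0, 0, -0.001, 0, 0, 0, 0, 0, 0, 0, 0, 0]
}}

```text
t: 7.82
tool_pos: [577.0, -229.0, 42.1]
orientation: [3.141, 0.0, 1.576]
contact_force: [-1.9, 0.9, 6.1]
width: 39.6
finger_force: 31.5
```

Call:
{"name": "apply_moves", "arguments": {
  "series": [0, 0, 0, 0, 0, 0, 0, 0, 0, 0, 0, 0, 0, 0, 0, 0, 0, 0, 0, 0, 0, 0, 0, 0, 0, 0, 0, 0, 0, 0],
  "gripper": 0
}}

```text
t: 8.45
tool_pos: [576.9, -228.6, 41.1]
orientation: [-3.141, 0.0, 1.577]
contact_force: [-0.3, 0.3, -0.1]
width: 85.2
finger_force: 0.0
```

Call:
{"name": "apply_moves", "arguments": {
  "series": [0, 0, 0.025, 0, 0, 0, 0, 0, 0.04, 0, 0, 0, 0, 0, 0.06, 0, 0, 0, 0, 0, 0.06, 0, 0, 0, 0, 0, 0.005, 0, 0, 0]
}}

```text
t: 9.07
tool_pos: [578.6, -230.2, 236.3]
orientation: [3.134, 0.003, 1.576]
contact_force: [-0.4, 0.4, -0.0]
width: 85.5
finger_force: 0.0
```

```bash
python3 - <<'E'
from h import *
c=cap('wrist','w3');t=cap('top','t3'); s=bot.read_state(); print(s['tool_pos'],s['q'])
cv2.imwrite('pics/w3b.png',cv2.resize(c['image'],(800,600),interpolation=cv2.INTER_CUBIC))
E
```

```text
[ 577.14303972 -228.67018288  232.02788966] [ 0.04450259  0.53498516  0.49278018  1.51915044 -0.26771714  1.15298877
  0.59349917]
```

View pics/w3b.png

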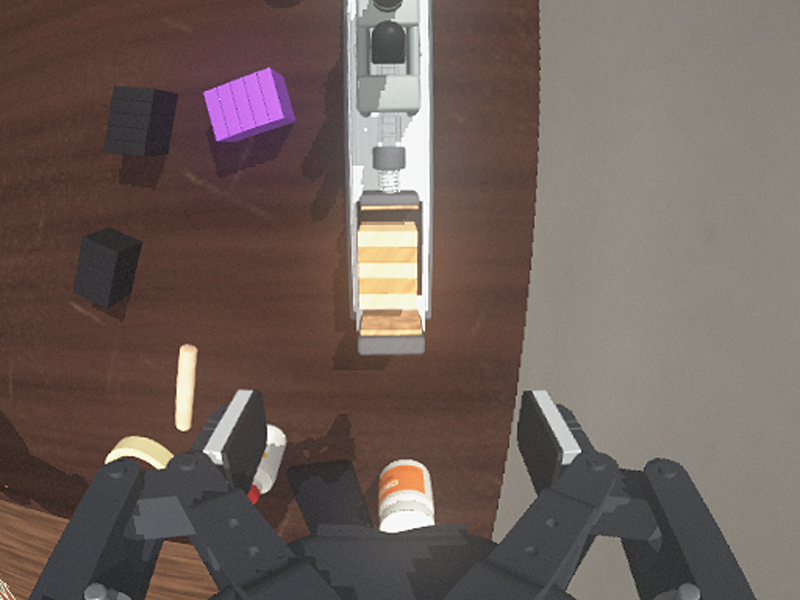

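The block lies flat on the bed, centred between pad and jaw. Next I'll turn and move over the handle.

Call:
{"name": "apply_moves", "arguments": {
  "series": [0, 0.016, 0, 0, 0, 1, 0, 0.016, 0, 0, 0, 1, 0, 0.016, 0, 0, 0, 1, 0, 0.016, 0, 0, 0, 1, 0, 0.016, 0, 0, 0, 1, 0, 0.016, 0, 0, 0, 1, 0, 0.016, 0, 0, 0, 1, 0, 0.016, 0, 0, 0, 1, 0, 0.016, 0, 0, 0, 1, 0, 0.016, 0, 0, 0, 1]
}}

```text
t: 10.42
tool_pos: [575.8, -67.7, 229.0]
orientation: [-3.14, -0.004, 2.628]
contact_force: [0.7, 0.1, -0.2]
width: 85.4
finger_force: 0.0
```

Call:
{"name": "apply_moves", "arguments": {
  "series": [0, 0, 0, 0, 0, 1, 0, 0, 0, 0, 0, 1, 0, 0, 0, 0, 0, 1, 0, 0, 0, 0, 0, 1, 0, 0, 0, 0, 0, 1, 0, 0, 0, 0, 0, 0, 0, 0, 0, 0, 0, 0]
}}

```text
t: 11.3
tool_pos: [576.4, -68.5, 230.1]
orientation: [3.141, -0.002, -3.138]
contact_force: [-0.4, -0.6, -1.1]
width: 85.6
finger_force: 0.0
```

```bash
python3 - <<'E'
from h import *
c=cap('wrist','w4'); s=bot.read_state(); print(s['tool_pos'],s['orientation'],s['q'])
cv2.imwrite('pics/w4b.png',cv2.resize(c['image'],(800,600),interpolation=cv2.INTER_CUBIC))
E
```

```text
[576.53188462 -68.52874789 230.39212821] [ 3.14141097e+00 -1.40031610e-03 -3.13764051e+00] [ 0.02629661  0.43534613  0.07608919  1.62442406 -0.03631477  1.08461408
  1.68707988]
```

View pics/w4b.png

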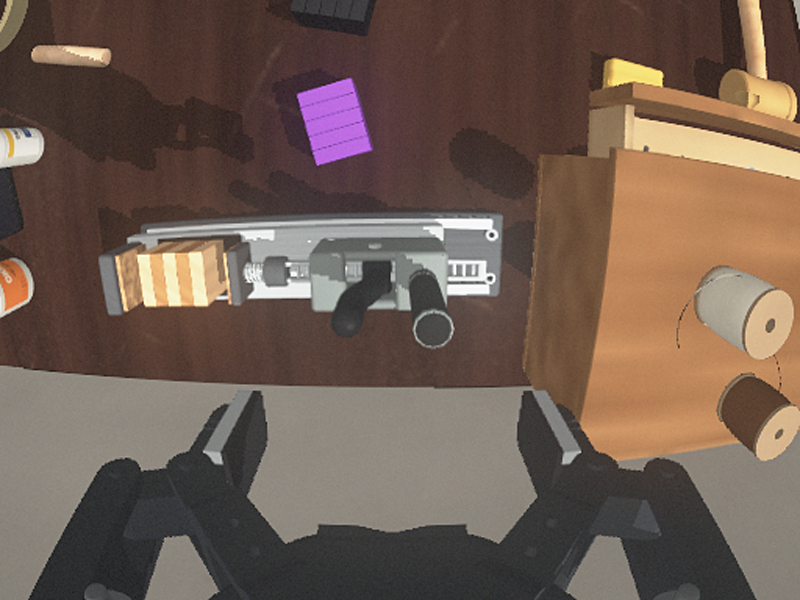

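```bash
python3 - <<'E'
from h import *
np.set_printoptions(precision=1,suppress=True)
c=load('w4'); p=lambda x,y,z:onz(c,x*.64,y*.64,z,True)
for q,z in(((433,330),170),((347,321),162),((116,312),81),((134,300),75),((230,304),70.5),((206,306),75),((612,155),130),((540,385),0)): print(q,z,p(*q,z))
E
```

```text
(433, 330) 170 [575.8 -49.2 170. ]
(347, 321) 162 [574.4 -90.2 162. ]
(116, 312) 81 [ 600.2 -276.9   81. ]
(134, 300) 75 [ 592.6 -261.9   75. ]
(230, 304) 70.5 [ 597.  -183.8   70.5]
(206, 306) 75 [ 597. -201.   75.]
(612, 155) 130 [489.3  52.9 130. ]
(540, 385) 0 [700.8  72.1   0. ]
```

Call:
{"name": "apply_moves", "arguments": {
  "series": [0, 0, -0.04, 0, 0, 0, 0, 0, -0.035, 0, 0, 0, 0, 0, -0.02, 0, 0, 0, 0, 0, -0.01, 0, 0, 0, 0, 0, 0, 0, 0, 0]
}}

```text
t: 11.98
tool_pos: [576.7, -68.5, 125.8]
orientation: [3.142, -0.001, -3.136]
contact_force: [0.2, -0.5, -0.5]
width: 85.3
finger_force: 0.0
```

Call:
{"name": "apply_moves", "arguments": {
  "series": [0, 0, 0, 0, 0, 0, 0, 0, 0, 0, 0, 0, 0, 0, 0, 0, 0, 0, 0, 0, 0, 0, 0, 0, 0, 0, 0, 0, 0, 0],
  "gripper": 0.45,
  "newtons": 25
}}

```text
t: 12.6
tool_pos: [578.0, -68.7, 129.0]
orientation: [-3.141, 0.004, -3.136]
contact_force: [-4.1, 1.7, 14.2]
width: 47.1
finger_force: 10.8
```

```bash
python3 - <<'E'
from h import *
c=cap('wrist','w5');t=cap('side','s5'); s=bot.read_state(); print(s['tool_pos'],s['width'],s['finger_force'])
A=cv2.resize(c['image'],(800,600),interpolation=cv2.INTER_CUBIC)[100:400,0:500]
B=cv2.resize(t['image'][170:270,250:370],(360,300),interpolation=cv2.INTER_CUBIC)
B=cv2.resize(t['image'][180:255,270:350],(300,300),interpolation=cv2.INTER_CUBIC)
cv2.imwrite('pics/w5b.png',np.hstack([A,B]))
E
```

```text
[577.95691054 -68.6686508  129.02532592] 47.229479895983694 10.820887237787247
```

View pics/w5b.png

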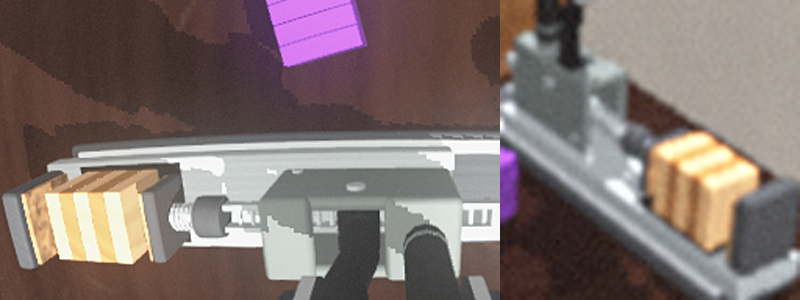

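The pad is close to the block, the stem is still free, and the spring is visible at (170–195, 217 in the crop). I'll finish this squeeze.

Call:
{"name": "apply_moves", "arguments": {
  "series": [0, 0, 0, 0, 0, 0, 0, 0, 0, 0, 0, 0, 0, 0, 0, 0, 0, 0, 0, 0, 0, 0, 0, 0],
  "gripper": 0.6
}}

```text
t: 13.2
tool_pos: [578.0, -69.0, 130.3]
orientation: [-3.141, 0.005, -3.136]
contact_force: [-8.4, 1.1, 26.7]
width: 38.6
finger_force: 27.0
```

```bash
cat > look.py <<'E'
import sys; from h import *
n=sys.argv[1]; c=cap('wrist',n); s=bot.read_state(); print(s['tool_pos'],s['width'],s['finger_force'],s['contact_force'],s['t'])
np.set_printoptions(linewidth=250)
p=lambda x,y,z:onz(c,x*.64,y*.64,z,True)
# intensity profile along a world line through the stem axis (x=575,z=52.5): sample y from -270 to -100 at 1mm
R=cv2.Rodrigues(np.array(c['rvec'],float))[0]; t=np.array(c['tvec'],float).ravel(); f=192/np.tan(np.radians(c['fovy'])/2)
g=cv2.cvtColor(c['image'],cv2.COLOR_BGR2GRAY)
def px(P):
    q=R@np.array(P,float)+t; r=np.hypot(q[0],q[1]); th=np.arctan2(r,q[2]); return np.array([c['cx'],c['cy']])+f*th*q[:2]/r
o=[]
for y in np.arange(-275,-120,1.):
    u,v=px([575,y,60]); o.append(int(cv2.getRectSubPix(c['image'],(1,1),(float(u),float(v)))[0,0].mean()))
for i in range(0,155,31): print(-275+i,o[i:i+31])
print(px([575,-260,60])/.64,px([575,-160,60])/.64)
E
python3 look.py w6
```

```text
[577.98420639 -69.04096863 130.30024148] 38.458013555132894 27.013949817046523 [-6.82816521  1.42670867 24.45609555] 13.25
-275 [237, 237, 237, 237, 237, 237, 239, 240, 228, 212, 201, 201, 200, 199, 199, 201, 203, 203, 204, 203, 196, 232, 240, 238, 238, 237, 237, 237, 238, 238, 240]
-244 [237, 212, 201, 201, 201, 202, 201, 202, 203, 203, 204, 205, 214, 237, 239, 238, 237, 237, 237, 237, 237, 237, 239, 239, 212, 198, 195, 195, 199, 211, 228]
-213 [215, 145, 152, 153, 157, 155, 154, 153, 137, 119, 115, 116, 116, 117, 114, 112, 154, 228, 246, 239, 245, 240, 234, 245, 238, 228, 245, 238, 238, 251, 158]
-182 [148, 149, 150, 151, 151, 150, 149, 147, 147, 148, 149, 149, 150, 150, 137, 121, 119, 116, 116, 118, 116, 101, 118, 253, 248, 245, 247, 243, 243, 247, 246]
-151 [245, 243, 211, 154, 252, 248, 247, 246, 227, 185, 178, 206, 151, 152, 152, 152, 152, 152, 151, 149, 149, 151, 150, 151, 151, 150, 149, 149, 148, 150, 149]
[ 65.78586895 312.62462562] [214.25218816 315.08447852]
```

```bash
cat > prof.py <<'E'
import sys; from h import *
def prof(c,z=60,x=575):
    R=cv2.Rodrigues(np.array(c['rvec'],float))[0]; t=np.array(c['tvec'],float).ravel(); f=192/np.tan(np.radians(c['fovy'])/2)
    P=np.array([[x,y,z] for y in np.arange(-290,-120,.5)],float); q=P@R.T+t; r=np.hypot(q[:,0],q[:,1]); k=f*np.arctan2(r,q[:,2])/r
    m=np.c_[c['cx']+k*q[:,0],c['cy']+k*q[:,1]].astype(np.float32)
    b,g,rr=[cv2.remap(c['image'],m[None,:,0],m[None,:,1],cv2.INTER_LINEAR)[0].astype(int)[:,i] for i in range(3)]
    Y=P[:,1]; wood=(rr-b>25)&(Y>-290); br=(g>185)&~wood
    runs=[];s=None
    for i in range(len(Y)):
        if br[i] and s is None:s=i
        if s is not None and not br[i]:
            if i-s>6:runs.append((Y[s],Y[i-1]))
            s=None
    print('wood',Y[wood].min() if wood.any() else None,Y[wood].max() if wood.any() else None,'bright',runs)
def go(n):
    c=load(n)
    for z in(56,60,64):prof(c,z)
if __name__=='__main__':
    if sys.argv[2:]: cap('wrist',sys.argv[1]); s=bot.read_state(); print(s['tool_pos'].round(1),s['width'],s['finger_force'],s['contact_force'].round(1),s['t'])
    for n in sys.argv[1].split(','): print(n);go(n)
E
python3 prof.py w4,w5,w6
```

```text
w4
wood -287.5 -188.5 bright [(np.float64(-175.5), np.float64(-162.5))]
wood -285.0 -187.0 bright [(np.float64(-174.5), np.float64(-169.0)), (np.float64(-168.0), np.float64(-161.0))]
wood -282.0 -186.0 bright [(np.float64(-173.0), np.float64(-168.0)), (np.float64(-167.0), np.float64(-160.5)), (np.float64(-139.0), np.float64(-134.5))]
w5
wood -289.5 -203.5 bright [(np.float64(-246.5), np.float64(-243.0)), (np.float64(-223.5), np.float64(-219.5)), (np.float64(-187.5), np.float64(-175.0)), (np.float64(-151.0), np.float64(-139.5))]
wood -289.5 -201.0 bright [(np.float64(-186.0), np.float64(-173.0)), (np.float64(-149.5), np.float64(-145.0)), (np.float64(-144.0), np.float64(-138.5))]
wood -289.5 -199.0 bright [(np.float64(-223.5), np.float64(-220.0)), (np.float64(-184.0), np.float64(-171.0)), (np.float64(-148.5), np.float64(-133.5)), (np.float64(-129.5), np.float64(-125.0))]
w6
wood -289.5 -215.0 bright [(np.float64(-274.5), np.float64(-271.5)), (np.float64(-251.5), np.float64(-248.0)), (np.float64(-227.0), np.float64(-224.0)), (np.float64(-198.0), np.float64(-185.5)), (np.float64(-161.0), np.float64(-150.5)), (np.float64(-149.0), np.float64(-143.5))]
wood -289.5 -212.5 bright [(np.float64(-196.5), np.float64(-183.5)), (np.float64(-159.5), np.float64(-148.5)), (np.float64(-147.5), np.float64(-142.0))]
wood -289.5 -209.5 bright [(np.float64(-250.5), np.float64(-246.0)), (np.float64(-228.0), np.float64(-223.5)), (np.float64(-194.0), np.float64(-182.0)), (np.float64(-158.0), np.float64(-147.5)), (np.float64(-146.0), np.float64(-140.5))]
```

Call:
{"name": "apply_moves", "arguments": {
  "series": [0, 0, 0, 0, 0, 0, 0, 0, 0, 0, 0, 0, 0, 0, 0, 0, 0, 0, 0, 0, 0, 0, 0, 0, 0, 0, 0, 0, 0, 0],
  "gripper": 0.2
}}

```text
t: 13.88
tool_pos: [576.8, -68.5, 126.0]
orientation: [3.141, -0.0, -3.136]
contact_force: [0.2, -0.1, -0.2]
width: 68.3
finger_force: 0.1
```

```bash
python3 prof.py w7 1
```

```text
[576.8 -68.4 126. ] 68.37278302752594 0.07470171432942152 [ 0.3  0.2 -0.6] 13.925
w7
wood -289.5 -208.0 bright [(np.float64(-267.5), np.float64(-264.5)), (np.float64(-244.0), np.float64(-241.0)), (np.float64(-221.0), np.float64(-217.0)), (np.float64(-191.0), np.float64(-178.5)), (np.float64(-154.5), np.float64(-143.5)), (np.float64(-142.5), np.float64(-136.5))]
wood -289.5 -205.5 bright [(np.float64(-189.5), np.float64(-177.0)), (np.float64(-153.0), np.float64(-132.5))]
wood -289.5 -202.5 bright [(np.float64(-266.0), np.float64(-263.0)), (np.float64(-220.5), np.float64(-217.0)), (np.float64(-187.5), np.float64(-174.5)), (np.float64(-151.5), np.float64(-131.5))]
```

Call:
{"name": "apply_moves", "arguments": {
  "series": [0, 0, 0, 0, 0, 0, 0, 0, 0, 0, 0, 0, 0, 0, 0, 0, 0, 0, 0, 0, 0, 0, 0, 0, 0, 0, 0, 0, 0, 0],
  "gripper": 0.47
}}

```text
t: 14.55
tool_pos: [577.5, -68.5, 128.5]
orientation: [3.142, 0.003, -3.135]
contact_force: [-5.1, 1.2, 18.2]
width: 45.7
finger_force: 13.2
```

```bash
python3 prof.py w8 1
```

```text
[577.4 -68.4 128.5] 46.01158102783288 13.176118810661137 [-5.1  1.2 18.3] 14.6
w8
wood -289.5 -220.0 bright [(np.float64(-280.0), np.float64(-275.0)), (np.float64(-255.5), np.float64(-252.0)), (np.float64(-232.5), np.float64(-228.5)), (np.float64(-203.0), np.float64(-190.5)), (np.float64(-165.5), np.float64(-141.5))]
wood -289.5 -217.5 bright [(np.float64(-274.5), np.float64(-271.5)), (np.float64(-251.0), np.float64(-248.0)), (np.float64(-201.5), np.float64(-189.0)), (np.float64(-164.0), np.float64(-140.0)), (np.float64(-139.0), np.float64(-136.0))]
wood -289.5 -215.0 bright [(np.float64(-232.0), np.float64(-226.5)), (np.float64(-199.0), np.float64(-187.0)), (np.float64(-162.5), np.float64(-139.0)), (np.float64(-137.5), np.float64(-134.5))]
```

Call:
{"name": "apply_moves", "arguments": {
  "series": [0, 0, 0, 0, 0, 0, 0, 0, 0, 0, 0, 0, 0, 0, 0, 0, 0, 0, 0, 0, 0, 0, 0, 0],
  "gripper": 0.6
}}

```text
t: 15.1
tool_pos: [577.5, -68.7, 129.4]
orientation: [-3.141, 0.003, -3.135]
contact_force: [-7.6, 1.5, 25.9]
width: 38.9
finger_force: 26.1
```

```bash
python3 prof.py w9 1
python3 - <<'E'
from h import *
c=load('w9')
cv2.imwrite('pics/w9b.png',cv2.resize(c['image'],(800,600),interpolation=cv2.INTER_CUBIC)[100:450,0:500])
E
```

```text
[577.5 -68.6 129.5] 38.94764155890328 26.12908612936735 [-8.1  1.9 26.1] 15.15
w9
wood -284.0 -229.5 bright [(np.float64(-290.0), np.float64(-284.5)), (np.float64(-265.5), np.float64(-261.0)), (np.float64(-241.0), np.float64(-237.5)), (np.float64(-211.5), np.float64(-199.0)), (np.float64(-174.0), np.float64(-150.0)), (np.float64(-148.5), np.float64(-143.0))]
wood -289.0 -226.0 bright [(np.float64(-209.5), np.float64(-196.5)), (np.float64(-172.0), np.float64(-148.5)), (np.float64(-147.0), np.float64(-139.5))]
wood -289.5 -223.5 bright [(np.float64(-241.0), np.float64(-238.0)), (np.float64(-207.0), np.float64(-194.5)), (np.float64(-170.5), np.float64(-147.0)), (np.float64(-145.5), np.float64(-140.0))]
```

View pics/w9b.png

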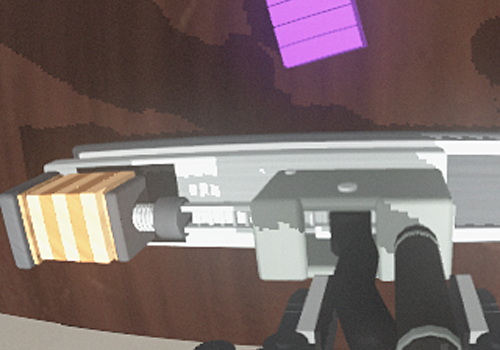

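The block is near or at the end jaw and the spring at (133–155, 217) is still uncompressed. I'll release, then squeeze in small steps.

Call:
{"name": "apply_moves", "arguments": {
  "series": [0, 0, 0, 0, 0, 0, 0, 0, 0, 0, 0, 0, 0, 0, 0, 0, 0, 0, 0, 0, 0, 0, 0, 0, 0, 0, 0, 0, 0, 0],
  "gripper": 0.2
}}

```text
t: 15.78
tool_pos: [576.8, -68.4, 126.0]
orientation: [3.141, -0.0, -3.136]
contact_force: [-0.1, 0.1, -0.0]
width: 68.5
finger_force: 0.0
```

Call:
{"name": "apply_moves", "arguments": {
  "series": [0, 0, 0, 0, 0, 0, 0, 0, 0, 0, 0, 0, 0, 0, 0, 0, 0, 0, 0, 0, 0, 0, 0, 0, 0, 0, 0, 0, 0, 0],
  "gripper": 0.39
}}

```text
t: 16.4
tool_pos: [577.3, -68.5, 127.5]
orientation: [-3.141, 0.002, -3.135]
contact_force: [-2.3, 0.8, 11.1]
width: 52.5
finger_force: 12.6
```

```bash
python3 prof.py w10 1
```

```text
[577.3 -68.5 127.5] 52.17649286292937 12.629023343324661 [-2.7 -0.4 10.6] 16.45
w10
wood -288.5 -225.0 bright [(np.float64(-285.5), np.float64(-280.0)), (np.float64(-261.0), np.float64(-257.0)), (np.float64(-237.5), np.float64(-233.0)), (np.float64(-207.5), np.float64(-195.5)), (np.float64(-170.0), np.float64(-139.0)), (np.float64(-138.0), np.float64(-133.5))]
wood -289.5 -222.5 bright [(np.float64(-233.5), np.float64(-230.5)), (np.float64(-206.0), np.float64(-193.0)), (np.float64(-168.5), np.float64(-132.0))]
wood -289.0 -219.5 bright [(np.float64(-259.5), np.float64(-256.0)), (np.float64(-203.5), np.float64(-191.0)), (np.float64(-166.5), np.float64(-131.0))]
```

Call:
{"name": "apply_moves", "arguments": {
  "series": [0, 0, 0, 0, 0, 0, 0, 0, 0, 0, 0, 0, 0, 0, 0, 0, 0, 0],
  "gripper": 0.43
}}

```text
t: 16.82
tool_pos: [577.4, -68.4, 128.1]
orientation: [3.141, 0.002, -3.135]
contact_force: [-4.5, 1.3, 14.9]
width: 48.9
finger_force: 9.6
```

```bash
python3 prof.py w11 1
```

```text
[577.4 -68.4 128. ] 48.82651555489665 9.616056829690933 [-4.3  1.  14.2] 16.875
w11
wood -289.5 -227.5 bright [(np.float64(-288.0), np.float64(-283.0)), (np.float64(-264.0), np.float64(-259.5)), (np.float64(-240.0), np.float64(-236.0)), (np.float64(-210.0), np.float64(-201.0)), (np.float64(-175.0), np.float64(-144.5)), (np.float64(-143.0), np.float64(-137.5))]
wood -289.5 -225.0 bright [(np.float64(-282.0), np.float64(-279.0)), (np.float64(-208.0), np.float64(-198.5)), (np.float64(-173.0), np.float64(-143.0)), (np.float64(-142.0), np.float64(-136.0))]
wood -289.5 -222.0 bright [(np.float64(-238.5), np.float64(-235.0)), (np.float64(-206.0), np.float64(-196.5)), (np.float64(-171.5), np.float64(-132.5)), (np.float64(-130.0), np.float64(-126.5))]
```

Call:
{"name": "apply_moves", "arguments": {
  "series": [0, 0, 0, 0, 0, 0, 0, 0, 0, 0, 0, 0, 0, 0, 0, 0, 0, 0],
  "gripper": 0.48
}}

```text
t: 17.25
tool_pos: [577.4, -68.6, 128.8]
orientation: [-3.141, 0.003, -3.135]
contact_force: [-6.3, 1.0, 21.0]
width: 44.7
finger_force: 20.2
```

```bash
python3 prof.py w12 1
```

```text
[577.4 -68.6 128.8] 45.09869157752635 20.21769574843347 [-5.   1.1 21.8] 17.3
w12
wood -285.0 -230.0 bright [(np.float64(-290.0), np.float64(-285.5)), (np.float64(-265.0), np.float64(-262.0)), (np.float64(-242.0), np.float64(-238.0)), (np.float64(-212.5), np.float64(-206.0)), (np.float64(-178.0), np.float64(-149.0)), (np.float64(-148.0), np.float64(-142.0))]
wood -289.5 -227.0 bright [(np.float64(-210.0), np.float64(-203.5)), (np.float64(-175.5), np.float64(-147.0)), (np.float64(-146.0), np.float64(-140.5))]
wood -289.5 -224.0 bright [(np.float64(-208.0), np.float64(-201.0)), (np.float64(-174.0), np.float64(-145.5)), (np.float64(-144.5), np.float64(-139.0)), (np.float64(-138.0), np.float64(-135.0))]
```

Call:
{"name": "apply_moves", "arguments": {
  "series": [0, 0, 0, 0, 0, 0, 0, 0, 0, 0, 0, 0, 0, 0, 0, 0, 0, 0, 0, 0, 0, 0, 0, 0, 0, 0, 0, 0, 0, 0, 0, 0, 0, 0, 0, 0],
  "gripper": 0.5,
  "newtons": 30
}}

```text
t: 18.05
tool_pos: [577.4, -68.7, 129.1]
orientation: [-3.141, 0.003, -3.135]
contact_force: [-7.4, 1.5, 22.6]
width: 43.3
finger_force: 22.1
```

```bash
python3 prof.py w13 1
python3 - <<'E'
from h import *
c=load('w13')
cv2.imwrite('pics/w13b.png',cv2.resize(c['image'],(800,600),interpolation=cv2.INTER_CUBIC)[100:450,0:500])
E
```

```text
[577.4 -68.8 129. ] 43.21269986177585 22.11732767522335 [-7.5  2.  23. ] 18.1
w13
wood -286.0 -231.0 bright [(np.float64(-290.0), np.float64(-286.5)), (np.float64(-268.0), np.float64(-262.5)), (np.float64(-244.5), np.float64(-238.5)), (np.float64(-213.5), np.float64(-208.5)), (np.float64(-179.5), np.float64(-144.0)), (np.float64(-143.0), np.float64(-139.0))]
wood -289.5 -228.0 bright [(np.float64(-211.5), np.float64(-205.5)), (np.float64(-177.5), np.float64(-137.5))]
wood -289.5 -224.5 bright [(np.float64(-265.0), np.float64(-262.0)), (np.float64(-242.0), np.float64(-239.0)), (np.float64(-209.0), np.float64(-203.0)), (np.float64(-175.0), np.float64(-136.0))]
```

View pics/w13b.png

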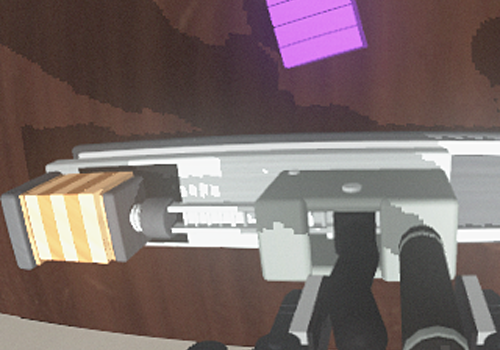

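The block is flush against the end jaw, the spring is compressed by about 7.5 mm (roughly half way), and the trigger is still held. I'm handing in.

```bash
python3 -c "
from station import bot
print(bot.hand_in())"
```

```text
the job is handed in; nothing more can be done
None
```

The job is handed in: the block is clamped flat against the end jaw, with the stem pushed in about 7.5 mm by my camera measurement and the trigger still held squeezed; the hand-in call did not return a verdict.

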